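# Drive a seized pin out of a hinge block with a drift

### The arm

A 6-joint arm with a two-finger parallel gripper is mounted at the origin on the work surface. World frame = base frame: x ahead of the robot, y to its left, z up, the work surface at z = 0. Lengths are in mm, angles in degrees, forces in N, time in s.
With the tool pointing down it reaches from about 350 to 850 mm from the base axis. Payload 8.1 kg.
Tool frame: the origin (TCP) lies where the fingers leave the gripper's body, on its centre line; the fingertips stand 73 mm ahead of it and the grasp point (between the pads) lies 54 mm ahead of it; z points along the fingers, y is the line along which they close (so a half turn about z gives the same grasp; the last joint's range is limited). The gripper opens to 85 mm and grips with 20 to 120 N. Pads are 22 mm wide; open, the fingers measure 114 mm over their backs; the gripper's body (76 mm by 85 mm) begins 54 mm behind the grasp point. The pads swing forward as they close: fully open they stand 13 mm farther back than shut.
Start: joints at [60.596, 7.471, 85.268, -0, 87.261, -4.893], TCP at [248.902, 545.943, 303.892] pointing down, gripper open.
Joint ranges: [-169.43, 169.43], [-51.17, 129.36], [1.28, 143.12], [-76.62, 256.62], [0, 156.53], [-152.29, 152.29]. Speed limits (degrees/s): [136.94, 136.94, 159.86, 180, 180, 180].

### API

Orientations are given as [roll, pitch, yaw] about the fixed x, y, z axes, in that order (R = Rz(yaw) Ry(pitch) Rx(roll)).
In Python, from bench import sense, optics, r gives the robot as it stands.
- The arm moves only by the tool servo_tool, never from a script. Its argument "plan" is a list that holds one entry, the list of rows, each a list of 5 numbers: the shift along the world's x, y, z in m, then the turn about the world's z in degrees, then the finger opening in m, from 0 to 0.0854. A call has 1 to 10 rows; each row shifts and turns the commanded pose from where the row before left it; what a row does not reach is not made up. A row lasts 1/10 s, in which the tool goes at most 50 mm and 8.59 degrees, less where a joint would pass 70% of its speed; a pose out of reach is approached as far as the arm can. A call is refused whole if a number of a shift passes 0.05 or a number of a turn 8.59, either way. A call with a gripper value outside its range is refused whole. The fingers move at their own pace and stop on an object; "force" is the grip in N (left out, the last holds). Time passes only in rows, so rows that do not move let the fingers close. It gives the time, the measured TCP pose, the force, the opening and the grip force at its end, in the units of the state.
- sense(): the state, without advancing time (a new reading comes with each control period).
- optics.snapshot(name): name is "side" or "top"; returns a dict with "frame" (400x640x3 uint8, blue, green, red), "fx", "fy", "cx", "cy" (pixels), "cam_to_world" (4x4, takes a point from camera to world coordinates). Camera axes: x right, y down, z forward; pixel columns grow to the right and rows downward; lengths in mm; the calibration is good to about 2 mm. A picture is of the moment at which its call begins. There is no depth.
- r.hand_in(): hands the job in; it is judged then, once.
The state is a dict: "time": time; "joint_pos": joint angles; "qd": joint speeds; "joint_efforts": joint torques, N m; "tool_pos": TCP position; "tcp_rot": TCP orientation; "ft_force": force on the tool from outside, world axes, zero at the start; "wrist_torque": the same for the moment, N m; "finger_gap": finger opening in mm; "grip_force": force on a finger pad.
Only numpy, scipy, OpenCV 4.12 (cv2) and the standard library are available. Lean on these libraries where they do the work, as an engineer would, in place of code of your own. Each camera call takes 0.05 s, during which the arm holds its last target. There are 200 camera calls.

### The job

The worn pin is seized in the white hinge block on the little stand. Take the steel drift from its wooden holder, feel gently for the hole in the top of the block (the block may be clamped off-centre in the stand), push the drift down through it without leaning hard on the block until the pin drops out underneath into the rubber pot, then stand the drift upright back in its holder. Leave the toolbox, hammer and organiser where they are.

Things in the scene. Friction and masses are not known exactly. Their poses are not given: they have to be found in the camera images.
- stand: Fixed wooden stand, 110 x 160 mm base, two 80 mm high cheeks joined by a dark steel channel that runs along the stand's y axis; z up. Origin: centre of its underside on the shelf. The white hinge block (60 mm along x, 84 mm along y, 42 mm high) is held in it on rubber: it gives 1 mm down per 5 N, but not sideways. It sits central along x, but up to 12 mm off the origin along y, either way; this is not measured.
- channel (a point): Point on the stand's z axis, 122 mm above the shelf, level with the hinge block's flat top. The block's hole is vertical and in the middle of the block, so up to 12 mm from this point along the stand's y axis. Its mouth in the top is 16 mm wide with a 0.8 mm chamfer and 10 mm deep; below that the bore is 21 mm wide down to the block's underside at 80 mm.
- pot_floor (a point): Centre of the inner floor, 11 mm above the shelf, of the round grey rubber pot (62 mm wide, 30 mm high) that sits under the block and is part of the stand; the pin falls into it.
- pin (a joint): How far the seized steel pin (18 mm diameter, 22 mm long, hidden in the wide part of the block's bore) has moved down, in m. At 0 its top is 12 mm below the block's top face; it starts between 0 and 0.006. Pushing it down takes a steady 7 to 15 N; at about 0.020 (its top about 32 mm below the block's top face) it comes free and drops; about 0.077 is lying in the pot.
- rack: Fixed dark wooden holder block, 75 x 75 x 50 mm high. Origin: centre of its underside on the shelf; z up. A vertical blind hole of 18 mm in the middle of its top, its floor 6 mm above the shelf; the drift starts standing in it.
- drift: Loose steel drift, 140 mm long, about 0.26 kg. Origin: centre of its flat working tip; its z axis points up along the rod to the handle. The shank is 14 mm in diameter from 0 to 75 mm with a 1.5 mm chamfer at the tip, the round handle 24 mm in diameter from 77 to 140 mm.
- toolbox: Green plastic toolbox, 136 x 246 mm, 124 mm high over the handle. Origin: centre of its underside. Bystander.
- hammer: Small hammer with a steel head and wooden handle, lying flat, 250 mm long along its x axis, about 35 mm high. Bystander.
- organiser: Clear plastic compartment tray, 160 x 220 x 45 mm. Origin: centre of its underside. Bystander.
Not all that is in view belongs to the job. There is more than one size of the drift; the one meant has the size given above. Leave any purple look-alike of the stand alone.

How it is judged:
By the outcome, as a careful person would: the job done as asked, in the order asked, and still so for the second after the job is handed in, with the robot touching nothing.
It also fails if it takes over 72 s, if anything falls off the work surface, if the arm or the gripper's body presses on something with over 40 N, if the wrist force passes 120 N, or if a joint passes its speed limit or range.

## Working session

There is one attempt and no reset: what is moved stays moved. The work goes in short steps, Python scripts to look and compute and a tool call to move; the robot and the scene stay as the last step left them, time stands still between calls to the robot, and variables do not carry over. Pictures are saved under pics/ and viewed, at most 10 in all, crops included, and the job is handed in when it is done.

Besides the shell and the picture viewer there is one more tool, called after "Request:" as name([rows], argument=value, ...), one row to a line, values as JSON. servo_tool: Moves the arm, as the interface text tells. Its arguments: {"type":"object","properties":{"plan":{"type":"array"},"force":{"type":"number"}},"required":["plan"]}

```bash
mkdir -p pics
cat > h.py <<'E'
import numpy as np, cv2
from bench import sense, optics, r
def snap(n,f):
    s=optics.snapshot(n); cv2.imwrite('pics/%s.png'%f,s['frame']); np.save('pics/%s.npy'%f,np.array([s['cam_to_world'],[[s['fx'],s['fy'],s['cx'],s['cy']]]*4]),allow_pickle=True); return s
def cam(f):
    a=np.load('pics/%s.npy'%f); return a[0],a[1][0]
def ray(f,u,v):
    T,k=cam(f); d=T[:3,:3]@[(u-k[2])/k[0],(v-k[3])/k[1],1]; return T[:3,3],d/np.linalg.norm(d)
def atz(f,u,v,z):
    o,d=ray(f,u,v); return o+d*(z-o[2])/d[2]
def tri(*o):
    A=np.zeros((3,3));b=np.zeros(3)
    for f,u,v in o:
        c,d=ray(f,u,v);P=np.eye(3)-np.outer(d,d);A+=P;b+=P@c
    return np.linalg.solve(A,b)
def proj(f,p):
    T,k=cam(f); q=np.linalg.inv(T)@np.append(p,1); return k[0]*q[0]/q[2]+k[2],k[1]*q[1]/q[2]+k[3]
E
python3 - <<'E'
from h import *
for n in('side','top'):
    s=snap(n,n+'0'); print(n,s['fx'],s['cx'],s['cy'],np.round(s['cam_to_world'],3).tolist())
print(sense())
E
```

```text
side 393.6980528849861 320.09553998548296 197.7751874728949 [[0.956, -0.182, 0.231, 208.318], [-0.293, -0.539, 0.789, -893.126], [-0.019, -0.822, -0.569, 736.911], [0.0, 0.0, 0.0, 1.0]]
top 366.2643521227609 320.71783477621784 201.41796787023094 [[0.027, -0.978, 0.205, 278.302], [-1.0, -0.026, 0.007, 4.53], [-0.001, -0.206, -0.979, 1052.367], [0.0, 0.0, 0.0, 1.0]]
{'time': 0.1, 'joint_pos': array([ 6.05940774e+01,  7.51045423e+00,  8.53226090e+01, -2.02235180e-04,
        8.72603345e+01, -4.89358295e+00]), 'qd': array([ 0.01270996, -0.04065386, -0.22365465,  0.04943521,  0.02811999,
        0.05447675]), 'joint_efforts': array([ 2.31881750e-03, -5.70952821e+01, -5.01940870e+01, -4.47880598e-05,
        8.14846455e-03, -4.94150470e-05]), 'tool_pos': array([248.73995266, 545.61182748, 302.95675564]), 'tcp_rot': array([-1.79906925e+02, -7.76607026e-03,  1.55487664e+02]), 'ft_force': array([ 0.44925936, -0.5524785 , -0.35222031]), 'wrist_torque': array([ 1.06495754e-02, -3.10949856e-03,  9.58179032e-05]), 'grip_force': 0.0, 'finger_gap': 85.37537929711488}
```

View pics/side0.png

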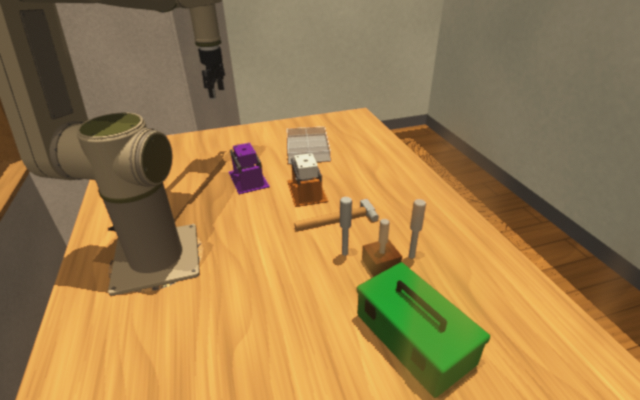

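View pics/top0.png

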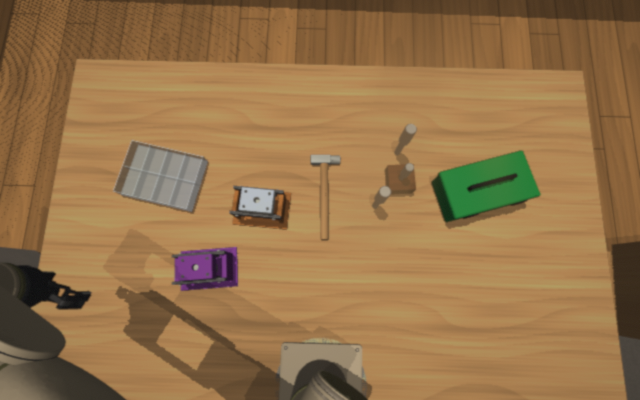

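The side view shows the stand at about (307,180), the rack at (381,255) with a drift in it, and two larger free-standing look-alikes at (346,225) and (417,230). In the top view the stand is at (260,203), the rack at (401,179) and the purple decoy at (206,268). I'll enlarge these for accurate pixels.

Run:
```python
from h import *
t=cv2.imread('pics/top0.png');s=cv2.imread('pics/side0.png')
def c(i,x,y,w=80,h=60): return cv2.resize(i[y:y+h,x:x+w],(400,300),interpolation=cv2.INTER_CUBIC)
m=np.vstack([np.hstack([c(t,222,172),c(t,362,130,100,75)]),np.hstack([c(s,270,147),c(s,330,192,110,82)])])
cv2.imwrite('pics/m0.png',m)
```

```text
(no output)
```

View pics/m0.png

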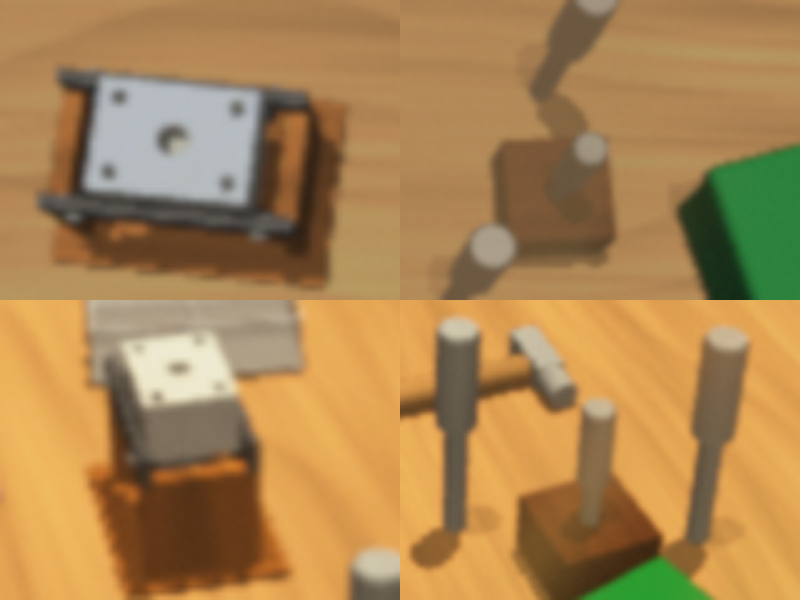

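Run:
```python
from h import *
def T(x,y): return ('top0',(x+.5)/5-.5+222,(y+.5)/5-.5+172)
def T2(x,y): return ('top0',(x-400+.5)/4-.5+362,(y+.5)/4-.5+130)
def S(x,y): return ('side0',(x+.5)/5-.5+270,(y-300+.5)/5-.5+147)
def S2(x,y): return ('side0',(x-400+.5)/400*110-.5+330,(y-300+.5)/300*82-.5+192)
np.set_printoptions(precision=1,suppress=True)
print('hole',tri(T(173,140),S(179,368)))
print('hole at 122',atz(*T(173,140),122),atz(*S(179,368),122))
print('drift top',tri(T2(591,149),S2(599,409)))
print('decoy A',tri(T2(494,246),S2(459,329)),'decoyB',tri(T2(597,0),S2(727,340)))
print('blk corners'); 
for a in [(98,75),(266,90),(248,208),(80,190)]: print(atz(*T(*a),122))
print('side corners')
for a in [(113,347),(208,333),(239,398),(140,405)]: print(atz(*S(*a),122))
print('rack top'); 
for a in [(497,146),(610,141),(613,234),(497,240)]: print(atz(*T2(*a),50))
for a in [(520,498),(617,478),(658,540),(560,573)]: print(atz(*S2(*a),50))
print('channel rails')
for a in [(60,75),(308,98),(295,232),(42,200)]: print(atz(*T(*a),115))
print('base')
for a in [(345,105),(327,285),(53,262)]: print(atz(*T(*a),8))
```

```text
hole [475.  179.  120.6]
hole at 122 [474.  178.8 122. ] [475.1 176.7 122. ]
drift top [ 566.7 -216.   143.5]
decoy A [ 492.1 -146.6  178.9] decoyB [ 656.5 -214.4  177.4]
blk corners
[507.8 220.2 122. ]
[502.  131.8 122. ]
[439.2 137.8 122. ]
[446.4 225.2 122. ]
side corners
[441.8 217.7 122. ]
[505.5 215.8 122. ]
[500.4 127.8 122. ]
[439.9 139.5 122. ]
rack top
[ 596.5 -171.6   50. ]
[ 602.3 -252.3   50. ]
[ 533.9 -252.6   50. ]
[ 527.4 -170.9   50. ]
[ 527.4 -184.8   50. ]
[ 602.2 -186.9   50. ]
[ 601.2 -254.4   50. ]
[ 524.6 -262.7   50. ]
channel rails
[509.  241.9 115. ]
[499.9 110.5 115. ]
[428.5 113.8 115. ]
[441.8 246.2 115. ]
base
[521.6 100.7   8. ]
[415.3 106.4   8. ]
[424.5 264.7   8. ]
```

Measured: the drift's top is at about (566,-215,144), the hole at about (474.5,178,121), and stand yaw is about -3.5°. The decoys are 178 high and about 90–100 mm from the drift. I'll approach with the closing axis along world y.

Request:
servo_tool([
  [[0.0186, -0.0448, 0, 1.44, 0.06], [0.0186, -0.0448, 0, 1.44, 0.06], [0.0186, -0.0448, 0, 1.44, 0.06], [0.0186, -0.0448, 0, 1.44, 0.06], [0.0186, -0.0448, 0, 1.44, 0.06], [0.0186, -0.0448, 0, 1.44, 0.06], [0.0186, -0.0448, 0, 1.44, 0.06], [0.0186, -0.0448, 0, 1.44, 0.06], [0.0186, -0.0448, 0, 1.44, 0.06], [0.0186, -0.0448, 0, 1.44, 0.06]],
], force=80)

```text
time: 1.1
tool_pos: [435.0, 96.0, 303.7]
tcp_rot: [180.0, 0.0, 170.0]
ft_force: [0.4, 0.4, 0.8]
finger_gap: 60.2
grip_force: 0.0
```

Request:
servo_tool([
  [[0.0186, -0.0448, 0, 1.44, 0.06], [0.0186, -0.0448, 0, 1.44, 0.06], [0.0186, -0.0448, 0, 1.44, 0.06], [0.0186, -0.0448, 0, 1.44, 0.06], [0.0186, -0.0448, 0, 1.44, 0.06], [0.0186, -0.0448, 0, 1.44, 0.06], [0.0186, -0.0448, 0, 1.44, 0.06], [0, 0, 0, 0, 0.06], [0, 0, 0, 0, 0.06]],
])

```text
time: 2.0
tool_pos: [564.8, -216.6, 302.4]
tcp_rot: [179.9, -0.1, 179.8]
ft_force: [-0.5, 0.4, 0.1]
finger_gap: 60.2
grip_force: 0.0
```

Run:
```python
from h import *
t=snap('top','top1')['frame'];s=snap('side','side1')['frame']
def c(i,x,y,w=120,h=90): return cv2.resize(i[y:y+h,x:x+w],(400,300),interpolation=cv2.INTER_CUBIC)
cv2.imwrite('pics/m1.png',np.vstack([np.hstack([c(t,222,155),c(t,352,120)]),np.hstack([c(s,250,132),c(s,325,150,150,112)])]))
x=sense();print(x['time'],x['tool_pos'],x['tcp_rot'],x['ft_force'],x['joint_pos'])
```

```text
2.1 [ 564.82886181 -214.91547806  303.5366585 ] [ 1.79959212e+02 -4.02614375e-02  1.79976978e+02] [ 0.03006626 -0.28332983 -0.01291831] [-2.57010210e+01  8.18691728e+00  8.45236671e+01  1.93348426e-02
  8.73433751e+01 -1.15678890e+02]
```

View pics/m1.png

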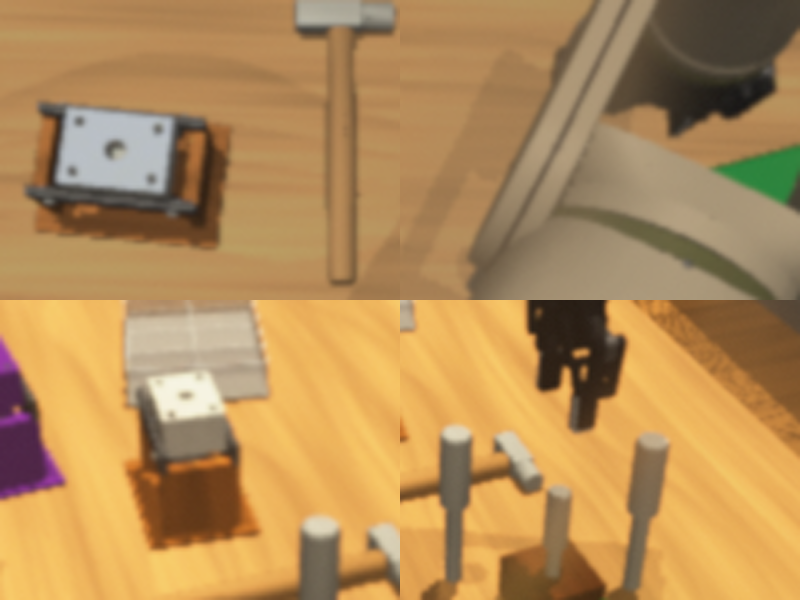

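The gripper hangs above the handle of the rack drift (side crop, about (555,490)), with both decoys clear of it. I'll descend, then close.

Request:
servo_tool([
  [[0.001, 0, -0.02, 0, 0.06], [0, 0, -0.02, 0, 0.06], [0, 0, -0.02, 0, 0.06], [0, 0, -0.02, 0, 0.06], [0, 0, -0.015, 0, 0.06], [0, 0, -0.015, 0, 0.06], [0, 0, -0.012, 0, 0.06], [0, 0, -0.01, 0, 0.06], [0, 0, 0, 0, 0.06], [0, 0, 0, 0, 0.06]],
])

```text
time: 3.1
tool_pos: [566.2, -215.8, 172.1]
tcp_rot: [-180.0, 0.0, 180.0]
ft_force: [-0.0, 0.0, 0.0]
finger_gap: 60.1
grip_force: 0.0
```

Request:
servo_tool([
  [[0, 0, 0, 0, 0.035], [0, 0, 0, 0, 0.03], [0, 0, 0, 0, 0.026], [0, 0, 0, 0, 0.022], [0, 0, 0, 0, 0.018], [0, 0, 0, 0, 0.015], [0, 0, 0, 0, 0.015], [0, 0, 0, 0, 0.015]],
], force=40)

```text
time: 3.9
tool_pos: [566.5, -215.7, 172.6]
tcp_rot: [-180.0, 0.1, 180.0]
ft_force: [-0.0, 0.9, 5.4]
finger_gap: 22.7
grip_force: 39.4
```

Run:
```python
from h import *
s=snap('side','side2')['frame']
cv2.imwrite('pics/m2.png',cv2.resize(s[190:280,330:450],(800,600),interpolation=cv2.INTER_CUBIC))
x=sense();print(x['time'],x['tool_pos'],x['tcp_rot'],x['ft_force'],x['finger_gap'],x['grip_force'])
```

```text
3.95 [ 566.47216708 -215.74218514  172.58782364] [-1.79981196e+02  5.90975245e-02  1.79969212e+02] [-0.44087974  1.3131747   6.14328579] 23.210255733292378 39.385895133018494
```

View pics/m2.png

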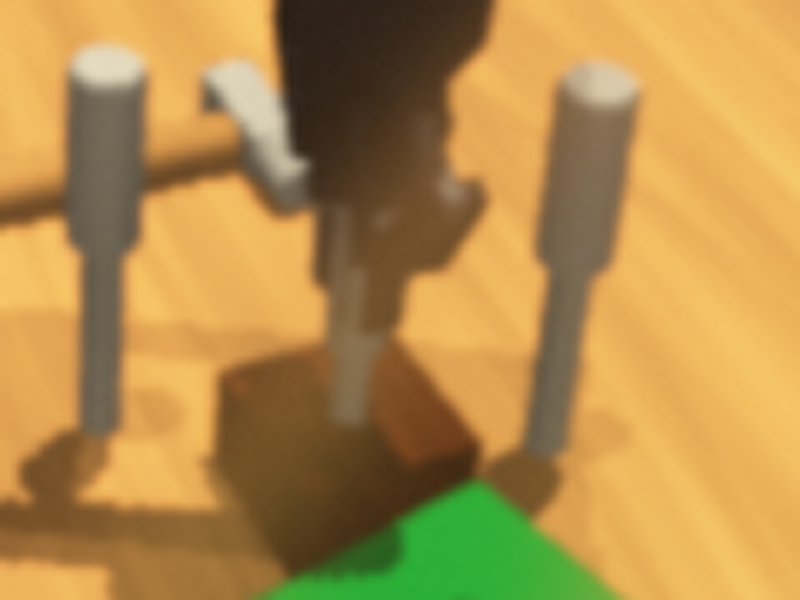

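The gripper holds the handle (gap 23, matching 24 mm) and the shank is still in the hole at about (350,420). I'll raise the grip and lift straight up.

Request:
servo_tool([
  [[0, 0, 0, 0, 0.015], [0, 0, 0, 0, 0.015], [0, 0, 0.005, 0, 0.015], [0, 0, 0.01, 0, 0.015], [0, 0, 0.02, 0, 0.015], [0, 0, 0.025, 0, 0.015], [0, 0, 0.03, 0, 0.015], [0, 0, 0.03, 0, 0.015], [0, 0, 0.03, 0, 0.015], [0, 0, 0, 0, 0.015]],
], force=90)

```text
time: 4.95
tool_pos: [567.7, -216.5, 328.2]
tcp_rot: [-179.8, 0.5, 180.0]
ft_force: [0.5, -0.4, -1.1]
finger_gap: 21.9
grip_force: 88.5
```

Request:
servo_tool([
  [[-0.005, 0.02, 0, 0, 0.015], [-0.01, 0.04, 0, 0, 0.015], [-0.01, 0.043, 0, 0, 0.015], [-0.01, 0.043, 0, 0, 0.015], [-0.01, 0.043, 0, 0, 0.015], [-0.01, 0.043, 0, 0, 0.015], [-0.01, 0.043, 0, 0, 0.015], [-0.01, 0.043, 0, 0, 0.015], [-0.01, 0.043, 0, 0, 0.015], [-0.007, 0.033, 0, 0, 0.015]],
])

```text
time: 5.95
tool_pos: [472.7, 180.4, 320.9]
tcp_rot: [180.0, -0.1, -180.0]
ft_force: [0.6, -0.2, -2.8]
finger_gap: 22.2
grip_force: 88.6
```

Request:
servo_tool([
  [[0, 0, -0.004, 0, 0.015], [0, 0, -0.004, 0, 0.015], [0, 0, 0, 0, 0.015], [0, 0, 0, 0, 0.015]],
])

```text
time: 6.35
tool_pos: [474.2, 177.2, 313.3]
tcp_rot: [-180.0, -0.1, 179.9]
ft_force: [-0.1, 0.4, -1.1]
finger_gap: 22.1
grip_force: 88.8
```

Run:
```python
from h import *
s=snap('side','side3')['frame'];t=snap('top','top3')['frame']
cv2.imwrite('pics/m3.png',np.hstack([cv2.resize(s[100:220,250:370],(400,400),interpolation=cv2.INTER_CUBIC),cv2.resize(t[150:270,200:320],(400,400),interpolation=cv2.INTER_CUBIC)]))
x=sense();print(x['time'],x['tool_pos'],x['tcp_rot'],x['ft_force'],x['finger_gap'],x['grip_force'],x['wrist_torque'])
```

```text
6.45 [474.41924    177.37516961 313.89035979] [-1.79991816e+02 -1.55051307e-03  1.79871210e+02] [-0.72503722  0.27143229 -2.84872772] 22.224542795446503 88.8271164894104 [ 0.03237664 -0.00902117 -0.01146459]
```

View pics/m3.png

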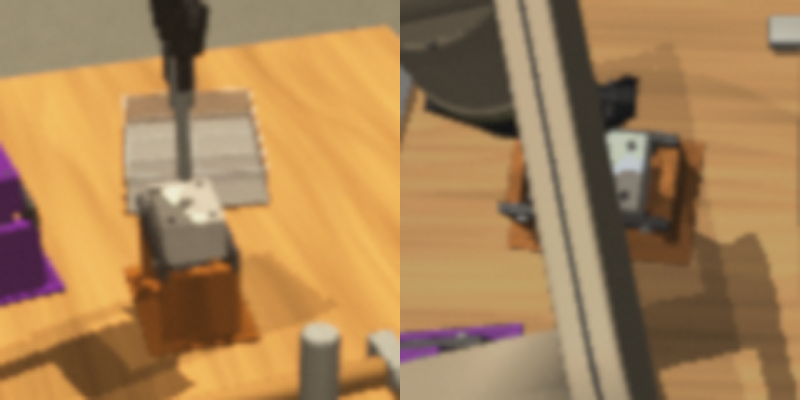

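Run:
```python
from h import *
print('tip proj expected',proj('side3',[474.4,177.3,147.5]),'hole proj',proj('side3',[474.5,178,122]),proj('side3',[474.4,177.3,122]), proj('side3',[475.4,177.3,122]), proj('side3',[474.4,178.3,122]))
g=cv2.cvtColor(cv2.imread('pics/side3.png'),6).astype(int)
for v in range(130,158,2): print(v,g[v,296:315])
```

```text
tip proj expected (np.float64(304.8145631893359), np.float64(153.06106987875654)) hole proj (np.float64(305.1185352230919), np.float64(160.0417797891821)) (np.float64(305.1460612528018), np.float64(160.14849109072208)) (np.float64(305.4483099803848), np.float64(160.0983230467753)) (np.float64(305.06358584393956), np.float64(160.00323597658152))
130 [136 135 134 130 112  89  85  87  87  85  83  89 113 133 138 138 137 136
 137]
132 [138 137 136 133 123 106  93  89  89  88  96 112 130 137 139 140 140 140
 139]
134 [142 144 146 143 137 126 104  89  88  93 112 136 142 141 140 140 140 138
 137]
136 [142 145 146 148 148 143 122  95  89  95 120 148 160 164 166 166 165 168
 170]
138 [179 179 179 179 179 173 144 102  89  95 119 155 175 180 181 182 182 181
 182]
140 [186 187 186 184 184 178 150 104  88  94 122 161 182 184 184 182 181 181
 182]
142 [178 179 179 178 178 173 147 106  89  92 114 157 182 181 179 180 178 179
 179]
144 [180 179 181 180 180 174 150 109  89  90 108 153 183 182 180 180 180 180
 180]
146 [179 179 180 182 181 176 155 116  92  89 107 146 176 178 178 179 178 175
 173]
148 [166 164 163 164 163 157 140 112  92  89 100 129 158 166 163 162 163 163
 163]
150 [164 163 164 164 164 160 144 110  91  88  94 124 159 172 169 167 167 167
 167]
152 [172 168 165 163 163 158 141 114  93  88  95 126 156 167 168 168 164 160
 158]
154 [160 162 165 172 177 178 178 171 156 147 155 173 177 165 172 186 186 170
 157]
156 [145 152 176 205 221 227 228 226 222 216 212 211 204 195 198 206 207 192
 172]
```

Tip matches expectation to within a pixel. Lower gently.

Request:
servo_tool([
  [[0.0005, 0.0005, -0.005, 0, 0.015], [0, 0, -0.006, 0, 0.015], [0, 0, -0.005, 0, 0.015], [0, 0, -0.003, 0, 0.015], [0, 0, -0.002, 0, 0.015], [0, 0, -0.001, 0, 0.015], [0, 0, 0, 0, 0.015], [0, 0, 0, 0, 0.015]],
])

```text
time: 7.25
tool_pos: [474.7, 178.9, 292.1]
tcp_rot: [180.0, 0.0, 180.0]
ft_force: [0.1, -0.2, -1.7]
finger_gap: 22.3
grip_force: 88.8
```

Request:
servo_tool([
  [[0, 0, -0.001, 0, 0.015], [0, 0, -0.001, 0, 0.015], [0, 0, -0.001, 0, 0.015], [0, 0, 0, 0, 0.015], [0, 0, 0, 0, 0.015]],
])

```text
time: 7.75
tool_pos: [474.6, 178.8, 288.8]
tcp_rot: [-180.0, -0.0, 180.0]
ft_force: [-0.1, 0.2, -1.7]
finger_gap: 22.4
grip_force: 88.8
```

Request:
servo_tool([
  [[0, 0, -0.001, 0, 0.015], [0, 0, -0.001, 0, 0.015], [0, 0, 0, 0, 0.015], [0, 0, 0, 0, 0.015]],
])

```text
time: 8.15
tool_pos: [474.6, 178.8, 286.8]
tcp_rot: [-180.0, -0.0, 180.0]
ft_force: [-0.7, -0.5, -2.1]
finger_gap: 21.8
grip_force: 88.8
```

Request:
servo_tool([
  [[0, 0, -0.001, 0, 0.015], [0, 0, -0.0005, 0, 0.015], [0, 0, 0, 0, 0.015], [0, 0, 0, 0, 0.015]],
])

```text
time: 8.55
tool_pos: [474.6, 178.8, 285.4]
tcp_rot: [-180.0, -0.0, 180.0]
ft_force: [-0.2, 0.3, -3.0]
finger_gap: 22.3
grip_force: 88.8
```

Request:
servo_tool([
  [[0, 0, -0.001, 0, 0.015], [0, 0, -0.001, 0, 0.015], [0, 0, 0, 0, 0.015], [0, 0, 0, 0, 0.015]],
])

```text
time: 8.95
tool_pos: [474.6, 178.8, 283.3]
tcp_rot: [-180.0, -0.0, 180.0]
ft_force: [0.4, -0.6, -1.2]
finger_gap: 21.9
grip_force: 88.8
```

The tip is 5 mm below the top face with no force, so it's in the hole. Continue to the pin.

Request:
servo_tool([
  [[0, 0, -0.0015, 0, 0.015], [0, 0, -0.0015, 0, 0.015], [0, 0, -0.0015, 0, 0.015], [0, 0, -0.0015, 0, 0.015], [0, 0, -0.0015, 0, 0.015], [0, 0, 0, 0, 0.015]],
])

```text
time: 9.55
tool_pos: [474.5, 178.8, 275.6]
tcp_rot: [-180.0, -0.0, 180.0]
ft_force: [-0.6, -0.7, -2.1]
finger_gap: 21.9
grip_force: 88.8
```

Request:
servo_tool([
  [[0, 0, -0.001, 0, 0.015], [0, 0, -0.001, 0, 0.015], [0, 0, -0.001, 0, 0.015], [0, 0, -0.001, 0, 0.015], [0, 0, 0, 0, 0.015]],
])

```text
time: 10.05
tool_pos: [474.5, 178.8, 271.7]
tcp_rot: [-180.0, -0.0, 180.0]
ft_force: [0.1, 0.2, -2.6]
finger_gap: 22.3
grip_force: 88.8
```

Request:
servo_tool([
  [[0, 0, -0.001, 0, 0.015], [0, 0, -0.001, 0, 0.015], [0, 0, -0.001, 0, 0.015], [0, 0, -0.001, 0, 0.015], [0, 0, 0, 0, 0.015]],
])

```text
time: 10.55
tool_pos: [475.0, 178.9, 269.1]
tcp_rot: [180.0, 0.1, 180.0]
ft_force: [-2.4, -0.7, 7.3]
finger_gap: 22.1
grip_force: 89.8
```

Contact with the pin (~10 N). Keep pushing.

Request:
servo_tool([
  [[0, 0, -0.001, 0, 0.015], [0, 0, -0.001, 0, 0.015], [0, 0, -0.001, 0, 0.015], [0, 0, -0.001, 0, 0.015], [0, 0, 0, 0, 0.015]],
])

```text
time: 11.05
tool_pos: [475.1, 178.9, 265.5]
tcp_rot: [180.0, 0.1, 180.0]
ft_force: [-1.7, -1.3, 8.3]
finger_gap: 22.3
grip_force: 90.0
```

Request:
servo_tool([
  [[0, 0, -0.001, 0, 0.015], [0, 0, -0.001, 0, 0.015], [0, 0, -0.001, 0, 0.015], [0, 0, 0, 0, 0.015]],
])

```text
time: 11.45
tool_pos: [475.1, 178.9, 262.4]
tcp_rot: [180.0, 0.1, 180.0]
ft_force: [-2.6, 0.1, 8.3]
finger_gap: 22.3
grip_force: 90.0
```

Request:
servo_tool([
  [[0, 0, -0.001, 0, 0.015], [0, 0, -0.001, 0, 0.015], [0, 0, -0.001, 0, 0.015], [0, 0, -0.001, 0, 0.015], [0, 0, -0.001, 0, 0.015], [0, 0, -0.001, 0, 0.015], [0, 0, 0, 0, 0.015]],
])

```text
time: 12.15
tool_pos: [474.8, 178.9, 255.2]
tcp_rot: [180.0, 0.0, 180.0]
ft_force: [-0.9, -0.3, -2.2]
finger_gap: 21.7
grip_force: 88.9
```

Request:
servo_tool([
  [[0, 0, -0.001, 0, 0.015], [0, 0, -0.001, 0, 0.015], [0, 0, -0.001, 0, 0.015], [0, 0, 0, 0, 0.015]],
])

```text
time: 12.55
tool_pos: [474.4, 178.8, 251.4]
tcp_rot: [-180.0, -0.0, 180.0]
ft_force: [-0.4, -0.9, -2.5]
finger_gap: 22.5
grip_force: 88.8
```

The force fell away at tip depth ≈33 mm: the pin has dropped. Go 2 mm further to be sure, then withdraw.

Request:
servo_tool([
  [[0, 0, -0.002, 0, 0.015], [0, 0, 0, 0, 0.015], [0, 0, 0.005, 0, 0.015], [0, 0, 0.01, 0, 0.015], [0, 0, 0.01, 0, 0.015], [0, 0, 0.01, 0, 0.015], [0, 0, 0.01, 0, 0.015], [0, 0, 0.015, 0, 0.015], [0, 0, 0.015, 0, 0.015], [0, 0, 0, 0, 0.015]],
])

```text
time: 13.55
tool_pos: [475.7, 179.1, 328.4]
tcp_rot: [179.9, 0.3, 180.0]
ft_force: [0.3, 0.5, -2.2]
finger_gap: 21.9
grip_force: 88.8
```

Run:
```python
from h import *
snap('side','side4')
g=cv2.cvtColor(cv2.imread('pics/side4.png'),6).astype(int)
x=sense();p=x['tool_pos'];print(x['time'],p,x['ft_force'],x['wrist_torque'])
print(proj('side4',p-[0,0,166.5]))
for v in range(134,160,2): print(v,g[v,296:315])
```

```text
13.6 [475.3168148  179.04917129 326.80017528] [ 0.27037787  0.29366304 -2.13390718] [ 0.04182502  0.0592008  -0.03925889]
(np.float64(304.7808427559188), np.float64(149.1492762773655))
134 [142 143 145 144 140 136 122 100  89  88  95 117 137 141 139 140 140 137
 138]
136 [141 145 146 147 148 146 133 105  90  88  95 125 154 163 167 167 167 168
 170]
138 [179 180 180 179 179 174 153 116  92  88  98 135 171 179 181 181 181 181
 183]
140 [185 187 186 183 183 181 161 122  93  88 100 143 178 184 184 182 181 180
 181]
142 [178 179 178 178 178 175 162 128  97  88  97 136 170 179 180 179 179 178
 178]
144 [180 180 180 179 179 178 165 133  98  88  98 132 167 179 179 180 179 180
 181]
146 [180 179 182 182 182 181 176 148 103  89  96 127 160 174 176 179 178 176
 173]
148 [166 164 164 163 164 161 155 134 102  91  94 115 145 162 163 162 162 162
 163]
150 [164 164 164 164 164 165 164 158 149 146 148 153 164 171 169 168 166 166
 166]
152 [170 168 165 164 164 160 157 157 156 153 154 158 164 167 168 167 164 159
 158]
154 [161 162 166 172 176 179 185 191 196 196 196 194 182 167 172 187 185 169
 157]
156 [168 161 177 205 220 227 231 232 231 225 216 212 203 195 198 205 206 191
 172]
158 [133 141 165 203 227 233 233 231 223 211 207 209 212 213 213 214 213 208
 192]
```

Request:
servo_tool([
  [[0.005, -0.02, 0, 0, 0.015], [0.01, -0.043, 0, 0, 0.015], [0.01, -0.043, 0, 0, 0.015], [0.01, -0.043, 0, 0, 0.015], [0.01, -0.043, 0, 0, 0.015], [0.01, -0.043, 0, 0, 0.015], [0.01, -0.043, 0, 0, 0.015], [0.01, -0.043, 0, 0, 0.015], [0.01, -0.043, 0, 0, 0.015], [0.0065, -0.0305, 0, 0, 0.015]],
])

```text
time: 14.6
tool_pos: [565.9, -218.4, 323.6]
tcp_rot: [180.0, -0.1, 179.9]
ft_force: [0.3, 1.1, -2.5]
finger_gap: 21.9
grip_force: 88.8
```

Request:
servo_tool([
  [[0, 0, -0.02, 0, 0.015], [0, 0, -0.025, 0, 0.015], [0, 0, -0.025, 0, 0.015], [0, 0, -0.015, 0, 0.015], [0, 0, -0.01, 0, 0.015], [0, 0, -0.003, 0, 0.015], [0, 0, 0, 0, 0.015], [0, 0, 0, 0, 0.015], [0, 0, 0, 0, 0.015]],
])

```text
time: 15.5
tool_pos: [566.8, -215.9, 228.4]
tcp_rot: [-179.9, 0.1, 180.0]
ft_force: [-0.2, -0.3, -2.6]
finger_gap: 22.3
grip_force: 88.9
```

Run:
```python
from h import *
s=snap('side','side5')['frame']
cv2.imwrite('pics/m5.png',np.hstack([cv2.resize(s[190:280,340:430],(400,400),interpolation=cv2.INTER_CUBIC),cv2.resize(s[130:220,260:350],(400,400),interpolation=cv2.INTER_CUBIC)]))
x=sense();p=x['tool_pos'];print(x['time'],p,x['ft_force']);print(proj('side5',p-[0,0,166.5]),proj('side5',p-[0,0,120]),proj('side5',[566.5,-215.7,50]))
```

```text
15.55 [ 566.64444187 -215.84949271  228.15799183] [-0.20468656  0.19839821 -2.2703872 ]
(np.float64(381.7984037051234), np.float64(246.81742146400347)) (np.float64(383.1080305087486), np.float64(232.7090966653502)) (np.float64(381.4046483264756), np.float64(250.21282505245978))
```

View pics/m5.png

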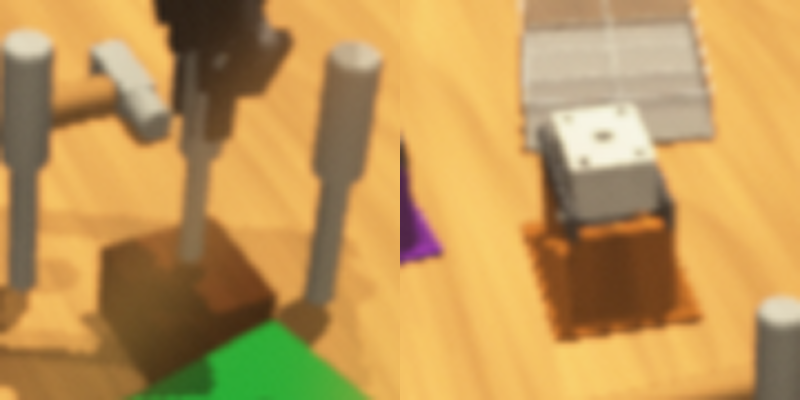

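The drift's tip is at crop (190,258), over the holder's hole and about 1 mm to +x. The stand is undisturbed and the hole is clear. I'll correct x and lower gently.

Request:
servo_tool([
  [[-0.001, 0, -0.004, 0, 0.015], [0, 0, -0.004, 0, 0.015], [0, 0, -0.002, 0, 0.015], [0, 0, -0.001, 0, 0.015], [0, 0, -0.001, 0, 0.015], [0, 0, -0.001, 0, 0.015], [0, 0, 0, 0, 0.015], [0, 0, 0, 0, 0.015]],
])

```text
time: 16.35
tool_pos: [565.1, -215.7, 214.0]
tcp_rot: [-180.0, 0.0, 180.0]
ft_force: [-0.2, 0.2, -1.8]
finger_gap: 22.5
grip_force: 88.9
```

Request:
servo_tool([
  [[0, 0, -0.001, 0, 0.015], [0, 0, -0.001, 0, 0.015], [0, 0, 0, 0, 0.015], [0, 0, 0, 0, 0.015]],
])

```text
time: 16.75
tool_pos: [565.1, -215.6, 211.8]
tcp_rot: [180.0, -0.0, 180.0]
ft_force: [-0.8, 1.0, -2.8]
finger_gap: 21.7
grip_force: 88.9
```

In the hole, no force. Continue down.

Request:
servo_tool([
  [[0, 0, -0.003, 0, 0.015], [0, 0, -0.003, 0, 0.015], [0, 0, -0.004, 0, 0.015], [0, 0, -0.004, 0, 0.015], [0, 0, -0.004, 0, 0.015], [0, 0, 0, 0, 0.015], [0, 0, 0, 0, 0.015]],
])

```text
time: 17.45
tool_pos: [565.0, -215.6, 193.7]
tcp_rot: [180.0, -0.0, 180.0]
ft_force: [-0.1, -0.2, -2.1]
finger_gap: 22.2
grip_force: 88.9
```

Request:
servo_tool([
  [[0, 0, -0.004, 0, 0.015], [0, 0, -0.004, 0, 0.015], [0, 0, -0.003, 0, 0.015], [0, 0, -0.003, 0, 0.015], [0, 0, -0.002, 0, 0.015], [0, 0, 0, 0, 0.015], [0, 0, 0, 0, 0.015]],
])

```text
time: 18.15
tool_pos: [565.1, -215.7, 177.9]
tcp_rot: [180.0, -0.0, 180.0]
ft_force: [0.3, 0.2, -2.1]
finger_gap: 21.8
grip_force: 89.0
```

Request:
servo_tool([
  [[0, 0, -0.001, 0, 0.015], [0, 0, -0.001, 0, 0.015], [0, 0, -0.001, 0, 0.015], [0, 0, 0, 0, 0.015]],
])

```text
time: 18.55
tool_pos: [565.0, -215.6, 174.7]
tcp_rot: [180.0, -0.0, 180.0]
ft_force: [-0.0, -1.2, -3.0]
finger_gap: 22.1
grip_force: 89.0
```

Request:
servo_tool([
  [[0, 0, -0.001, 0, 0.015], [0, 0, -0.001, 0, 0.015], [0, 0, -0.0005, 0, 0.015], [0, 0, 0, 0, 0.015]],
])

```text
time: 18.95
tool_pos: [565.3, -215.7, 172.8]
tcp_rot: [-180.0, 0.0, 180.0]
ft_force: [-0.6, 0.5, 1.1]
finger_gap: 22.4
grip_force: 89.4
```

Seated on the holder's floor. Release and retreat upward.

Request:
servo_tool([
  [[0, 0, 0, 0, 0.026], [0, 0, 0, 0, 0.03], [0, 0, 0, 0, 0.04], [0, 0, 0, 0, 0.055], [0, 0, 0, 0, 0.06], [0, 0, 0, 0, 0.06]],
])

```text
time: 19.55
tool_pos: [565.1, -215.6, 172.4]
tcp_rot: [-180.0, 0.0, 180.0]
ft_force: [-0.1, -0.9, -0.3]
finger_gap: 59.7
grip_force: 0.0
```

Request:
servo_tool([
  [[0, 0, 0.005, 0, 0.06], [0, 0, 0.01, 0, 0.06], [0, 0, 0.015, 0, 0.06], [0, 0, 0.02, 0, 0.06], [0, 0, 0.025, 0, 0.06], [0, 0, 0.03, 0, 0.06], [0, 0, 0.03, 0, 0.06], [0, 0, 0.03, 0, 0.06], [0, 0, 0, 0, 0.06], [0, 0, 0, 0, 0.06]],
])

```text
time: 20.55
tool_pos: [565.6, -215.9, 339.9]
tcp_rot: [-179.9, 0.2, 180.0]
ft_force: [0.1, -1.0, -1.1]
finger_gap: 60.1
grip_force: 0.0
```

Run:
```python
from h import *
s=snap('side','side6')['frame'];t=snap('top','top6')['frame']
cv2.imwrite('pics/m6.png',np.hstack([cv2.resize(s[100:300,260:460],(400,400),interpolation=cv2.INTER_CUBIC),cv2.resize(t[150:230,222:302],(400,400),interpolation=cv2.INTER_CUBIC)]))
x=sense();print(x['time'],x['tool_pos'],x['ft_force'],x['finger_gap'])
```

```text
20.65 [ 564.78188076 -215.50513522  336.940195  ] [-0.68258915  0.08588841 -0.47057979] 59.90548470849738
```

View pics/m6.png

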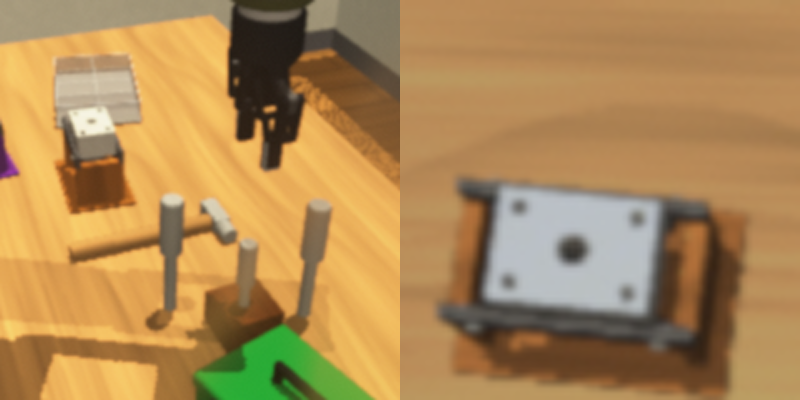

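The drift stands upright in its holder (left, about (247,270)), and the block's hole is now dark with the pin gone (right, about (572,250)). Nothing else has moved, so I'll hand in.

```bash
python3 -c "
from bench import r
print(r.hand_in())"
```

```text
the job is handed in; nothing more can be done
None
```

The job is handed in at about 21 s: the pin came free and dropped (push force fell away at about 33 mm, and the hole is now dark; I did not see the pin in the pot), the drift stands upright back in its holder, and the toolbox, hammer and organiser were not touched.

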